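Load the rooster tray and hold it against the sprung stop for locking

ROBOT

A 6-joint arm with a two-finger parallel gripper is mounted at the origin on the work surface. World frame = base frame: x ahead of the robot, y to its left, z up, the work surface at z = 0. Lengths are in m, angles in rad, forces in N, time in s.
With the tool pointing down it reaches from about 0.375 to 0.975 m from the base axis. Payload 3.8 kg.
Tool frame: the origin (TCP) lies between the finger pads; the fingertips stand 14 mm ahead of it and the grasp point (between the pads) lies 5 mm behind it; z points along the fingers, y is the line along which they close (so a half turn about z gives the same grasp; the last joint's range is limited). The gripper opens to 88 mm and grips with 3 to 60 N. Pads are 18 mm wide; open, the fingers measure 123 mm over their backs; the gripper's body (75 mm by 187 mm) begins 45 mm behind the grasp point.
Start: joints at [-1.163, 0.264, 1.604, -0, 1.274, -0.037], TCP at [0.29, -0.609, 0.253] pointing down, gripper open.
Joint ranges: [-2.63, 2.63], [-0.94, 2.18], [0.31, 2.57], [-1.31, 4.45], [0, 2.66], [-2.55, 2.55]. Speed limits (rad/s): [2.57, 2.57, 3.14, 3.14, 3.14, 3.14].

INTERFACE

Orientations are given as a rotation vector (axis times angle).
In Python, from plant import env gives the robot as it stands. The module is installed in compiled form; this text tells all that it offers.
- The arm moves only by the tool send_rows, never from a script. Its argument "plan" is one flat list of numbers, 5 for each row, row after row: the shift along the tool's x, y, z in mm, then the turn about the tool's z in degrees, then the closure, from 0 (fully open) to 1 (shut). In form: [x, y, z, roll, fingers, x, y, z, roll, fingers, ...]. A call has 1 to 5 rows; each row is the pose to reach, as a shift and turn from the pose commanded when the call began, along the tool's axes at that moment; what a row does not reach only later rows make up. A row lasts 1/10 s, in which the tool goes at most 50 mm and 8.59 degrees, less where a joint would pass 70% of its speed; a pose out of reach is approached as far as the arm can. A call with a gripper value outside its range is refused whole. The fingers move at their own pace and stop on an object; "newtons" is the grip in N (left out, the last holds). Time passes only in rows, so rows that repeat a pose let the fingers close. It gives the time, the measured TCP pose, the force, the opening and the grip force at its end, in the units of the state.
- env.sense(): the state, without advancing time (a new reading comes with each control period).
- env.get_image(name): name is "scene" or "top"; returns a dict with "img" (420x560x3 uint8, red, green, blue), "depth" (420x560 float32, m along the optical axis (not along the pixel's ray), 0 where there is no reading), "intrinsics" (3x3 intrinsics, pixels), "D" ([k1, k2, p1, p2, k3] as OpenCV has them; the pictures are not rectified), "world_to_cam" (4x4, takes a point from world to camera coordinates). Camera axes: x right, y down, z forward; pixel columns grow to the right and rows downward; lengths in m; the calibration is good to about 2 mm. A picture is of the moment at which its call begins.
- env.finish_job(): hands the job in; it is judged then, once.
The state is a dict: "clock": time; "joints": joint angles; "qd": joint speeds; "effort": joint torques, N m; "eef_pos": TCP position; "ee_rot": TCP orientation; "force": force on the tool from outside, world axes, zero at the start; "ft_torque": the same for the moment, N m; "finger_gap": opening from 0.0 (shut) to 1.0 (fully open); "grasp_force": force on a finger pad.
Only numpy, scipy, OpenCV 4.12 (cv2) and the standard library are available. Lean on these libraries where they do the work, as an engineer would, in place of code of your own. Each camera call takes 0.05 s, during which the arm holds its last target. There are 200 camera calls.

TASK

Stand the small loose rooster whistle in the tray's one-dot pocket, and after that the tall one in the two-dot pocket, letting go of each, and leave the rooster already in the three-dot pocket standing. Then push the loaded tray along the display box until it presses on the sprung stop with a steady force of about 8 newtons, which sinks the stop about half-way, never driving it to the bottom, and finish while still holding that push so that I can throw the lever catch. Leave the other things on the shelf where they are.

Things in the scene. Friction and masses are not known exactly. Their poses are not given: they have to be found in the camera images.
- box: Wooden display box fixed to the shelf, 360 x 90 x 22 mm; origin: middle of its underside. Floor 5 mm thick, side walls 7 mm. Its x axis is the long axis, pointing to the stop; the -x end is open, the +x end wall is 34 mm high with cam lock and lever catch on it (46 mm). Its lid lies folded out flat beside the -y wall (8 mm thick, out to y = -139 mm).
- tray: Loose maple tray, 0.25 kg, on the box floor, 3 mm play to each side wall; block 220 x 70 x 18 mm with 3 pockets in a row (37 mm square, 12 mm deep, floors 6 mm above its underside) and an upright tab. Axes as the box's. Origin on the underside (5 mm above the shelf), 105 mm behind its leading (+x) face, which starts 20 to 50 mm short of the stop.
- pocket1 (a point): Centre of the floor of the pocket marked with one dark dot, the one nearest the stop (75 mm ahead of the tray's origin). The pockets are 56 mm apart.
- pocket2 (a point): Centre of the floor of the middle pocket, marked with two dots (19 mm ahead of the tray's origin).
- pocket3 (a point): Centre of the floor of the pocket marked with three dots (37 mm behind the tray's origin), nearest the tab; the third rooster stands in it.
- tab_back (a point): Middle of the rear (-x) face of the tray's upright tab, by which the tray can be pushed or gripped, 55 mm above the tray's underside. The tab is 12 mm thick along x, 40 mm wide along y, and rises from 18 to 72 mm above the tray's underside (77 mm above the shelf).
- small_rooster_mid (a point): Small loose ochre clay rooster whistle, 75 mm high, 55 g, on a round foot 31 mm across. The point is the centre of its flat-sided body, 40 mm above the foot's underside; body 36 mm long along x (head end +x), 24 mm wide along y (the grip), 28 mm high. May face either way in its pocket.
- tall_rooster_mid (a point): The tall loose ochre clay rooster whistle, 95 mm high, 85 g, round foot 31 mm across. The point is the centre of its flat-sided body, 56 mm above the underside of the foot; the body is 40 mm long along x (head end +x), 24 mm wide along y and 36 mm high. It may face either way in its pocket.
- third_rooster_mid (a point): A rooster just like the small one, already standing in the three-dot pocket; centre of its body, 40 mm above its foot.
- stop: Sprung aluminium plate across the box's +x end, 70 wide, 24 high, 12 mm thick. Origin: lower middle of its face towards the tray, 7 mm above the shelf; unpressed it is 128 mm ahead of the box's origin and moves along box x as it sinks. Gives 1 N per mm (8 N at 8 mm), no preload, bottoms at 16 mm. The sliding tray drags by 1 to 5 N more.
- copper_ring: Copper mouthpiece ring, 28 mm across, 12 mm high; origin at its underside. Bystander.
- slide_whistle: Maple slide whistle with a steel plunger rod, lying, 207 mm long along x, 21 mm high; origin on its underside. Bystander.
- ocarina: Bone-white round ocarina, 72 mm across, 37 mm high, with a mouthpiece; origin at its underside. Bystander.
- screwdriver: Screwdriver lying on the shelf. Bystander.
- screw_jar: Small glass jar with a steel cap, 56 mm across, 70 mm high; origin at its underside. Bystander.
Not all that is in view belongs to the job. There is more than one size of the tray; the one meant has the size given above. What is shaped like the part that bears tall_rooster_mid but pink is not meant.

How it is judged:
On the way, in this order (a step that is already met when the one before it is completed fails the run):
1. the small rooster stands in the one-dot pocket and is let go, the two-dot pocket still without the tall one (horizontal distance between small_rooster_mid and pocket1 below 0.009 m and z of small_rooster_mid in the frame of tray below 0.051 m and angle between small_rooster_mid's own z axis and vertical below 0.2 rad and contact force between the fingers and small_rooster below 0.1 N and horizontal distance between tall_rooster_mid and pocket2 above 0.03 m), for 0.2 s.
2. the tall rooster stands in the two-dot pocket and is let go (horizontal distance between small_rooster_mid and pocket1 below 0.009 m and z of small_rooster_mid in the frame of tray below 0.051 m and angle between each of small_rooster_mid, tall_rooster_mid's own z axis and vertical below 0.2 rad and horizontal distance between tall_rooster_mid and pocket2 below 0.009 m and z of tall_rooster_mid in the frame of tray below 0.067 m and contact force between the fingers and tall_rooster below 0.1 N), for 0.2 s.
3. the loaded tray is pressed on the stop with 4 to 12 N for half a second (horizontal distance between small_rooster_mid and pocket1 below 0.009 m and z of each of small_rooster_mid, third_rooster_mid in the frame of tray below 0.051 m and angle between each of small_rooster_mid, tall_rooster_mid, third_rooster_mid's own z axis and vertical below 0.2 rad and horizontal distance between tall_rooster_mid and pocket2 below 0.009 m and z of tall_rooster_mid in the frame of tray below 0.067 m and horizontal distance between third_rooster_mid and pocket3 below 0.009 m and contact force between tray and stop between 4 and 12 N and contact force between the fingers and tray above 1 N), for 0.5 s.
At the end, for the whole second after the job is handed in: Roosters stand in pockets 1 (small), 2 (tall), 3, within 9 mm of centre, within 5 mm of the floor, tilt under 0.2 rad, placed ones let go; fingers push the still tray with over 1 N, and it presses the stop with 4 to 12 N (all of step 3 and contact force between the fingers and small_rooster below 0.1 N and contact force between the fingers and tall_rooster below 0.1 N and linear speed of tray below 0.01 m/s); the arm keeps its last pose, push and grip.
It fails at once if the stop is driven to the bottom (sunk over 15 mm) (x of stop in the frame of box above 0.143 m).
It fails at once if a bystander is moved by more than 30 mm (distance of any of copper_ring, slide_whistle, ocarina, screwdriver, screw_jar from where it was at the start of the episode above 0.03 m).
It also fails if it takes over 64 s, if anything falls off the work surface, if the arm or the gripper's body presses on something with over 40 N, if the wrist force passes 120 N, or if a joint passes its speed limit or range.

## Working session

There is one attempt and no reset: what is moved stays moved. The work goes in short steps, Python scripts to look and compute and a tool call to move; the robot and the scene stay as the last step left them, time stands still between calls to the robot, and variables do not carry over. Pictures are saved under pics/ and viewed, at most 10 in all, crops included, and the job is handed in when it is done.

Besides the shell and the picture viewer there is one more tool, called after ">>>" by a JSON object that holds its "name" and its "arguments". send_rows: Moves the arm, as the interface text tells. Its arguments: {"type":"object","properties":{"plan":{"type":"array","items":{"type":"number"}},"newtons":{"type":"number"}},"required":["plan"]}

```bash
mkdir -p pics; cat > h.py <<'E'
import numpy as np, cv2
from plant import env
def grab(n):
    d=env.get_image(n); return d
def save(d,f): cv2.imwrite('pics/'+f,cv2.cvtColor(d['img'],cv2.COLOR_RGB2BGR))
def ray(d,uv):
    p=cv2.undistortPoints(np.array(uv,float).reshape(-1,1,2),np.array(d['intrinsics']),np.array(d['D'])).reshape(-1,2)
    T=np.array(d['world_to_cam']);R=T[:3,:3];t=T[:3,3]
    return -R.T@t,(np.c_[p,np.ones(len(p))])@R
def onz(d,uv,z):
    c,r=ray(d,uv); return c+r*((z-c[2])/r[:,2])[:,None]
def cloud(d):
    h,w=d['depth'].shape;v,u=np.mgrid[:h,:w]
    c,r=ray(d,np.stack([u,v],-1).reshape(-1,2))
    return (c+r*d['depth'].reshape(-1,1)).reshape(h,w,3)
E
python3 - <<'E'
from h import *
s=env.sense();print(s['clock'],s['eef_pos'],s['ee_rot'],s['force'],s['finger_gap'])
for n in('scene','top'):
    d=grab(n);save(d,n+'0.png');np.savez(n+'0.npz',**d)
    T=np.array(d['world_to_cam']);print(n,(-T[:3,:3].T@T[:3,3]).round(3),T[2,:3].round(2),np.array(d['intrinsics'])[0,0])
E
```

```text
0.0 [ 0.29016709 -0.60870155  0.25143365] [-3.06214484e+00 -6.92479635e-01  6.39448110e-04] [ 0.24343587 -0.3112984  -0.09953525] 0.9965800835274025
scene [ 1.188 -0.29   1.007] [-0.6   0.22 -0.77] 421.2609376099191
top [ 0.232 -0.004  1.049] [ 0.24 -0.01 -0.97] 397.1089880354634
```

View pics/scene0.png

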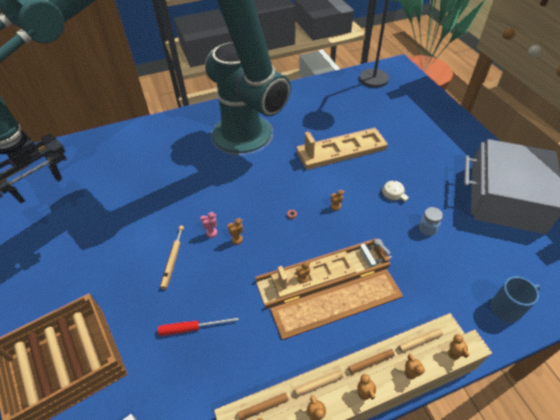

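View pics/top0.png

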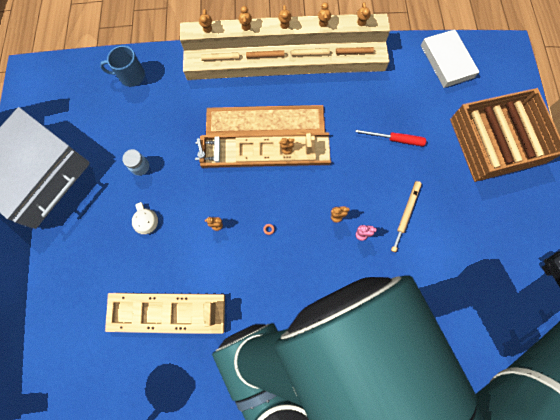

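The scene view shows the box at about (325,285), the tall rooster at (236,230) next to the pink one at (209,223), and the small rooster at (337,199). In the top view the box is at (265,150) with the stop at its left end (world +y). The small rooster is at (215,223) and the tall one at (339,213).

```bash
cat > m.py <<'E'
from h import *
def load(n): return dict(np.load(n+'0.npz'))
if __name__=='__main__':
  out=[]
  for n,(sm,ta,th,bx) in dict(top=((195,240,205,235),(325,352,200,225),(276,296,134,158),(190,340,100,172)),scene=((325,350,185,215),(224,248,214,248),(294,314,260,288),(250,410,232,310))).items():
    d=load(n);P=cloud(d);hsv=cv2.cvtColor(d['img'],cv2.COLOR_RGB2HSV)
    for nm,(a,b,c,e) in dict(small=sm,tall=ta).items():
        Q=P[c:e,a:b].reshape(-1,3);Q=Q[Q[:,2]>.012]
        print(n,nm,len(Q),'zmax',Q[:,2].max().round(4))
        for lo,hi in ((.012,.03),(.03,.05),(.05,.065),(.065,.08),(.08,.1)):
            q=Q[(Q[:,2]>lo)&(Q[:,2]<=hi)]
            if len(q)>3:
                r=cv2.minAreaRect((q[:,:2]*1000).astype(np.float32));print('  ',lo,len(q),q.mean(0).round(4),np.round(r[0],1),np.round(r[1],1),round(r[2],1))
    a,b,c,e=bx;Q=P[c:e,a:b].reshape(-1,3)
    # tab top
    q=Q[(Q[:,2]>.070)&(Q[:,2]<.084)];print(n,'high',len(q))
    print(q[:, :].round(3)[::max(1,len(q)//25)].tolist())
    im=cv2.resize(cv2.cvtColor(d['img'][c:e,a:b],cv2.COLOR_RGB2BGR),None,fx=4.5,fy=4.5,interpolation=cv2.INTER_CUBIC)
    out.append(im[:, :675])
  w=max(o.shape[1] for o in out)
  cv2.imwrite('pics/crop.png',cv2.resize(np.vstack([cv2.copyMakeBorder(o,0,0,0,w-o.shape[1],0) for o in out]),None,fx=.87,fy=.87))
E
python3 m.py
```

```text
top small 165 zmax 1.0487
   0.012 15 [0.4416 0.1598 0.0142] [441.2 160.9] [ 6.6 21.4] 5.0
   0.03 37 [0.4456 0.1579 0.0442] [452.8 161. ] [37.  25.1] 86.9
   0.05 69 [0.4501 0.1562 0.0566] [451.6 160.5] [21.1 40.2] 8.5
   0.065 41 [0.452  0.1671 0.0701] [450.5 164.4] [32.2 18.1] 73.1
top tall 195 zmax 1.0487
   0.012 16 [ 0.4499 -0.1595  0.0147] [ 449.3 -159.8] [ 6.7 21. ] 4.7
   0.03 5 [ 0.4506 -0.1505  0.0467] [ 449.6 -151.7] [29.9 10.9] 63.8
   0.05 27 [ 0.4484 -0.1559  0.0573] [ 448.8 -159.5] [39.3 10.6] 80.9
   0.065 79 [ 0.4558 -0.162   0.0716] [ 458.7 -161. ] [23.9 39.4] 8.7
   0.08 67 [ 0.4574 -0.1572  0.0871] [ 456.5 -159.7] [43.3 18.3] 83.7
top high 125
[[0.673, -0.091, 0.075], [0.669, -0.093, 0.076], [0.666, -0.095, 0.077], [0.663, -0.095, 0.076], [0.661, -0.095, 0.076], [0.659, -0.031, 0.08], [0.657, -0.097, 0.076], [0.656, -0.036, 0.08], [0.656, -0.055, 0.077], [0.655, -0.098, 0.074], [0.653, -0.039, 0.079], [0.653, -0.055, 0.078], [0.652, -0.097, 0.075], [0.649, -0.031, 0.083], [0.652, -0.05, 0.075], [0.648, -0.094, 0.077], [0.65, -0.023, 0.076], [0.65, -0.039, 0.074],
[... 766 characters left out ...]

   0.08 60 [ 0.4609 -0.1601  0.0874] [ 461.3 -161.2] [13.4 44.4] 4.3
scene high 128
[[0.648, -0.03, 0.082], [0.65, -0.019, 0.074], [0.653, -0.038, 0.08], [0.654, -0.038, 0.077], [0.662, -0.028, 0.082], [0.654, -0.047, 0.077], [0.661, -0.03, 0.078], [0.637, -0.095, 0.076], [0.656, -0.047, 0.076], [0.663, -0.031, 0.076], [0.641, -0.094, 0.077], [0.659, -0.049, 0.076], [0.645, -0.096, 0.079], [0.66, -0.052, 0.075], [0.647, -0.099, 0.079], [0.66, -0.055, 0.071], [0.65, -0.098, 0.077], [0.653, -0.099, 0.079], [0.654, -0.099, 0.075], [0.659, -0.101, 0.079], [0.66, -0.102, 0.075], [0.664, -0.101, 0.076], [0.667, -0.102, 0.078], [0.667, -0.102, 0.071], [0.669, -0.103, 0.07], [0.674, -0.102, 0.072]]
```

View pics/crop.png

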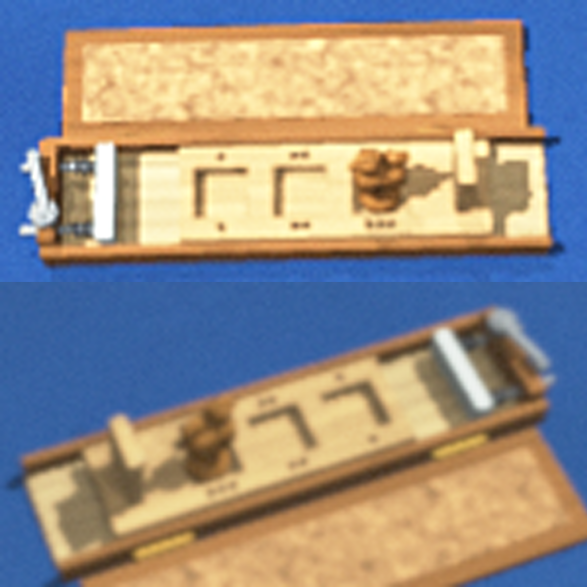

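The crop shows pocket dot pairs. In the top crop they are at one-dot (221,156)/(221,227) and two-dot (300,155)/(300,226). In the scene crop they are at (339,378)/(373,439) and (266,401)/(298,464). The midpoints give the pocket centres.

```bash
python3 - <<'E'
from m import *
k=4.5*.87
for n,o,yo,pts in (('top',(190,100),0,[(221,156),(221,227),(300,155),(300,226),(114,143),(106,238)]),('scene',(250,232),72*k,[(339,378),(373,439),(266,401),(298,464),(440,332),(490,408)])):
    d=load(n);uv=[(o[0]+(x+.5)/k-.5,o[1]+(y-yo+.5)/k-.5) for x,y in pts]
    w=onz(d,uv,.023);w[4:]=onz(d,uv[4:],.031)
    print(n,'p1',w[:2].mean(0).round(4),'p2',w[2:4].mean(0).round(4),'ang',[np.degrees(np.arctan2(*(a-b)[[1,0]])).round(1) for a,b in ((w[0],w[1]),(w[2],w[3]))]);print('stop',w[4:].round(4).tolist())
    q=w[:2].mean(0)-w[2:4].mean(0);print('axis',np.linalg.norm(q).round(4),np.degrees(np.arctan2(q[1],q[0])).round(1))
# box long lines: pts from cloud at box height, both views
C={n:cloud(load(n)) for n in('top','scene')}
Q=np.vstack([C['top'][100:172,190:340].reshape(-1,3),C['scene'][232:330,250:410].reshape(-1,3)])
for lo,hi in((.004,.012),(.018,.026)):
    q=Q[(Q[:,2]>lo)&(Q[:,2]<hi)];r=cv2.minAreaRect((q[:,:2]*1000).astype(np.float32));print(lo,len(q),np.round(r[0],1),np.round(r[1],1),round(r[2],2))
# roosters: robust extents of body layers from merged clouds
for nm,t,s,lo,hi in(('small',(195,240,205,235),(325,350,185,215),.03,.054),('tall',(325,352,200,225),(224,248,214,248),.042,.074)):
    Q=np.vstack([C['top'][t[2]:t[3],t[0]:t[1]].reshape(-1,3),C['scene'][s[2]:s[3],s[0]:s[1]].reshape(-1,3)])
    for a,b in((lo,hi),(.008,.026)):
        q=Q[(Q[:,2]>a)&(Q[:,2]<b)];r=cv2.minAreaRect((q[:,:2]*1000).astype(np.float32));print(nm,a,len(q),np.round(r[0],1),np.round(r[1],1),round(r[2],1),(np.percentile(q[:,:2],[3,97],axis=0)*1000).round(1).tolist())
E
```

```text
top p1 [0.6585 0.0736 0.023 ] p2 [0.6562 0.0177 0.023 ] ang [np.float64(-1.6), np.float64(-2.4)]
stop [[0.6963, 0.1481, 0.031], [0.6247, 0.1544, 0.031]]
axis 0.056 87.6
scene p1 [0.6585 0.0731 0.023 ] p2 [0.6567 0.0169 0.023 ] ang [np.float64(179.5), np.float64(179.1)]
stop [[0.6277, 0.1551, 0.031], [0.6978, 0.1565, 0.031]]
axis 0.0563 88.3
0.004 8986 [700.   28.4] [470.4 357.2] 67.8
0.018 3868 [658.4  29.1] [373.8  97.5] 88.56
small 0.03 139 [452.8 160.7] [36.7 27.6] 79.0 [[440.9, 143.2], [464.6, 177.2]]
small 0.008 72 [452.7 159.7] [27.8 29.9] 63.7 [[438.4, 146.6], [465.7, 171.0]]
tall 0.042 209 [ 459.5 -161.5] [26.7 41.5] 4.2 [[446.0, -181.2], [472.1, -142.1]]
tall 0.008 86 [ 457.9 -162.4] [29.4 28.8] 72.6 [[446.0, -175.7], [472.4, -147.9]]
```

>>> {"name": "send_rows", "arguments": {"plan": [477,-624,0,-53,0,477,-624,0,-53,0,477,-624,0,-53,0,477,-624,0,-53,0,477,-624,0,-53,0]}}

```text
clock: 0.6
eef_pos: [0.3418, -0.3626, 0.2521]
ee_rot: [-2.592, -1.774, -0.0]
force: [0.8, -0.2, 0.3]
finger_gap: 0.998
grasp_force: 0.0
```

```bash
cat > go.py <<'E'
import sys;from h import *
from scipy.spatial.transform import Rotation as Ro
s=env.sense();R=Ro.from_rotvec(s['ee_rot']).as_matrix();p=np.array(s['eef_pos'])
a=np.degrees(np.arctan2(R[1,0],R[0,0]))
print('t',s['clock'],'p',p.round(4),'a',a.round(2),'tilt',R[2,2].round(4),'F',np.round(s['force'],1),'gap',round(s['finger_gap'],3),'g',s['grasp_force'],'q',np.round(s['joints'],2))
if len(sys.argv)>4:
    t=np.array(list(map(float,sys.argv[1:4])));print('shift mm',((R.T@(t-p))*1000).round(1),'roll',(a-float(sys.argv[4])).round(1))
E
python3 go.py .453 .160 .14 79
```

```text
t 0.6 p [ 0.3418 -0.3626  0.2521] a 68.77 tilt -1.0 F [ 0.8 -0.2  0.3] gap 0.998 g 0.0 q [-0.87 -0.07  1.97  0.    1.24 -0.49]
shift mm [527.3 -85.5 112.5] roll -10.2
```

>>> {"name": "send_rows", "arguments": {"plan": [527,-86,0,-10,0,527,-86,0,-10,0,527,-86,0,-10,0,527,-86,0,-10,0,527,-86,0,-10,0]}}

```text
clock: 1.1
eef_pos: [0.3948, -0.1185, 0.2525]
ee_rot: [2.434, 1.986, 0.0]
force: [1.3, -0.4, 0.3]
finger_gap: 1.003
grasp_force: 0.0
```

```bash
python3 go.py .453 .160 .14 79
```

```text
t 1.1 p [ 0.3948 -0.1185  0.2525] a 78.42 tilt -1.0 F [ 1.3 -0.4  0.3] gap 1.003 g 0.0 q [-0.35 -0.26  2.13  0.    1.27 -0.15]
shift mm [284.5   1.1 112.5] roll -0.6
```

>>> {"name": "send_rows", "arguments": {"plan": [284,1,60,0,0,284,1,60,0,0,284,1,60,0,0,284,1,60,0,0,284,1,60,0,0]}}

```text
clock: 1.6
eef_pos: [0.4447, 0.1211, 0.2006]
ee_rot: [2.433, 1.987, 0.0]
force: [0.7, -1.6, 0.5]
finger_gap: 1.0
grasp_force: 0.0
```

>>> {"name": "send_rows", "arguments": {"plan": [38,0,48,0,0,38,0,48,0,0,38,0,48,0,0,38,0,48,0,0]}}

```text
clock: 2.0
eef_pos: [0.4526, 0.1555, 0.1534]
ee_rot: [2.433, 1.986, -0.001]
force: [0.4, 0.2, 0.4]
finger_gap: 1.0
grasp_force: 0.0
```

```bash
python3 go.py .453 .160 .035 79; python3 -c "
from h import *
o=[grab(n)['img'] for n in('top','scene')]
o=[cv2.resize(o[0][150:290,150:290],(560,560)),0][:1]+[cv2.resize(grab('scene')['img'][120:240,270:410],(240,206))]
im=np.zeros((560,800,3),np.uint8);im[:,:560]=o[0];im[:206,560:]=o[1];save(dict(img=im),'s1.png')"
```

```text
t 2.0 p [0.4526 0.1555 0.1534] a 78.45 tilt -1.0 F [0.4 0.2 0.4] gap 1.0 g 0.0 q [ 0.28 -0.02  2.12 -0.    1.05  0.48]
shift mm [  4.6  -0.4 118.4] roll -0.5
```

View pics/s1.png

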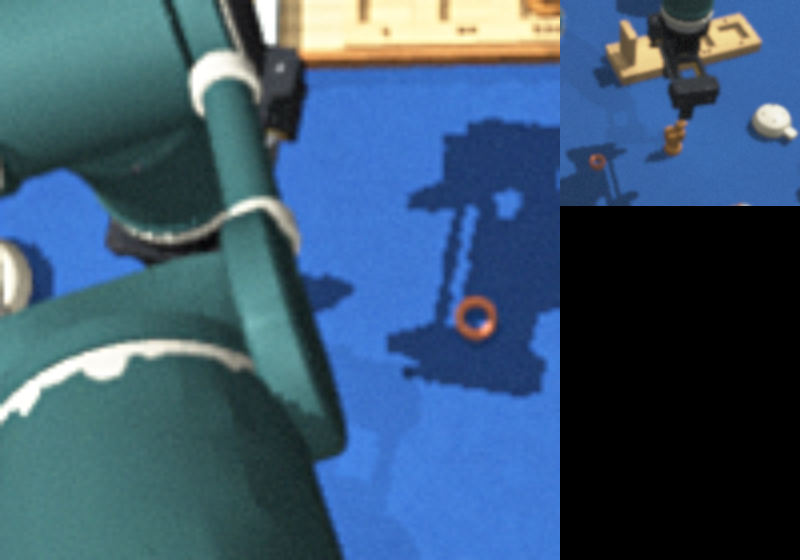

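The top view is blocked by the arm. The scene inset shows the small rooster standing free just below the open gripper, at about (675,138) in the composite. I'm going down to grip it.

>>> {"name": "send_rows", "arguments": {"plan": [5,0,10,0,0,5,0,50,0,0,5,0,90,0,0,5,0,118,0,0,5,0,118,0,0], "newtons": 15}}

```text
clock: 2.65
eef_pos: [0.4498, 0.1597, 0.0312]
ee_rot: [-2.432, -1.983, 0.012]
force: [-1.1, 0.5, 0.0]
finger_gap: 0.999
grasp_force: 0.0
```

>>> {"name": "send_rows", "arguments": {"plan": [0,0,0,0,0.9,0,0,0,0,0.9,0,0,0,0,0.9,0,0,0,0,0.9,0,0,0,0,0.9]}}

```text
clock: 3.15
eef_pos: [0.4544, 0.1615, 0.0361]
ee_rot: [2.433, 1.986, 0.003]
force: [-0.4, 0.7, 0.3]
finger_gap: 0.57
grasp_force: 0.0
```

```bash
python3 go.py .453 .160 .035 79
```

```text
t 3.15 p [0.4544 0.1615 0.0361] a 78.46 tilt -1.0 F [-0.4  0.7  0.3] gap 0.57 g 0.0 q [0.29 0.15 2.19 0.   0.8  0.49]
shift mm [-1.7 -1.1  1.1] roll -0.5
```

>>> {"name": "send_rows", "arguments": {"plan": [-1,-1,0,0,0.9,-1,-1,0,0,0.9,-1,-1,0,0,0.9,-1,-1,0,0,0.9,-1,-1,0,0,0.9]}}

```text
clock: 3.65
eef_pos: [0.4523, 0.1604, 0.035]
ee_rot: [-2.434, -1.987, 0.0]
force: [-0.8, 0.1, 0.9]
finger_gap: 0.283
grasp_force: 14.1
```

```bash
python3 go.py .453 .160 .035 79
```

```text
t 3.65 p [0.4523 0.1604 0.035 ] a 78.45 tilt -1.0 F [-0.8  0.1  0.9] gap 0.283 g 14.091721159347799 q [0.29 0.15 2.2  0.   0.8  0.49]
shift mm [-0.3  0.7  0. ] roll -0.5
```

>>> {"name": "send_rows", "arguments": {"plan": [0,0,-30,0,0.9,0,0,-60,0,0.9,0,0,-90,0,0.9,0,0,-90,0,0.9]}}

```text
clock: 4.05
eef_pos: [0.4557, 0.1614, 0.1294]
ee_rot: [2.431, 1.985, 0.012]
force: [1.8, 0.2, -0.1]
finger_gap: 0.283
grasp_force: 14.1
```

```bash
python3 go.py .6585 .0733 .14 88; python3 - <<'E'
from h import *
d=grab('scene');P=cloud(d);h=cv2.cvtColor(d['img'],cv2.COLOR_RGB2HSV)
p=env.sense()['eef_pos'];near=np.linalg.norm(P-(np.array(p)+[0,0,-.0]),axis=2)<.07
m=near&(h[...,0]<20)&(h[...,1]>130)
q=P[m];print(m.sum())
for lo,hi in((p[2]-.04,p[2]-.012),(p[2]-.012,p[2]+.02)):
    r=q[(q[:,2]>lo)&(q[:,2]<hi)];print(len(r),(np.percentile(r,[3,97],axis=0)*1000).round(1).tolist())
print('zmin',q[:,2].min(),q[:,2].max())
E
```

```text
t 4.05 p [0.4557 0.1614 0.1294] a 78.46 tilt -1.0 F [ 1.8  0.2 -0.1] gap 0.283 g 14.096979552414268 q [ 0.29  0.01  2.13 -0.    0.99  0.49]
shift mm [-45.7 216.4  -9.2] roll -9.5
4
2 [[458.8, 148.8, 108.7], [460.4, 149.4, 110.9]]
2 [[458.5, 145.7, 139.8], [461.1, 146.9, 140.7]]
zmin 0.10864795577556619 0.14071902940071357
```

>>> {"name": "send_rows", "arguments": {"plan": [-46,216,-10,-9.5,0.9,-46,216,-10,-9.5,0.9,-46,216,-10,-9.5,0.9,-46,216,-10,-9.5,0.9,-46,216,-10,-9.5,0.9]}}

```text
clock: 4.6
eef_pos: [0.6576, 0.0699, 0.1329]
ee_rot: [2.262, 2.179, -0.001]
force: [-0.1, 0.4, 0.2]
finger_gap: 0.284
grasp_force: 14.1
```

>>> {"name": "send_rows", "arguments": {"plan": [0,0,0,0,0.9,0,0,0,0,0.9,0,0,0,0,0.9]}}

```text
clock: 4.9
eef_pos: [0.6526, 0.0726, 0.1333]
ee_rot: [-2.258, -2.18, 0.004]
force: [0.6, 0.4, 0.0]
finger_gap: 0.283
grasp_force: 14.1
```

```bash
python3 go.py .6585 .0733 .05 88; python3 - <<'E'
from h import *
o=[grab(n) for n in('top','scene')]
for n,d in zip(('topb','sceneb'),o): np.savez(n+'0.npz',**d)
a=cv2.resize(o[0]['img'][90:180,190:290],(400,360));b=cv2.resize(o[1]['img'][190:310,290:390],(400,480))
im=np.zeros((480,800,3),np.uint8);im[:360,:400]=a;im[:,400:]=b;save(dict(img=im),'s2.png')
E
```

```text
t 4.9 p [0.6526 0.0726 0.1333] a 87.99 tilt -1.0 F [0.6 0.4 0. ] gap 0.283 g 14.097123074607225 q [0.07 0.33 1.75 0.   1.06 0.11]
shift mm [ 0.9  6.2 83.3] roll -0.0
```

View pics/s2.png

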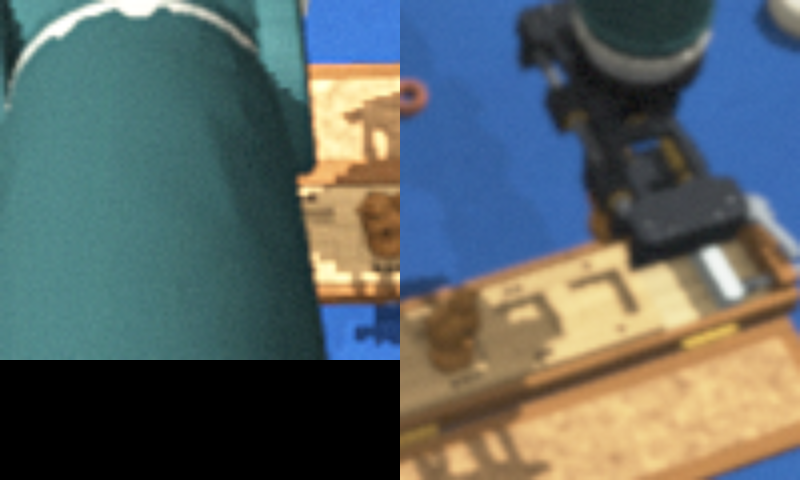

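The rooster's tail shows behind the gripper at (600,220) in the composite. The one-dot and two-dot pockets are empty, at about (600,290) and (530,315), and the third rooster stands at (455,330). I'm lowering.

>>> {"name": "send_rows", "arguments": {"plan": [1,3,30,0,0.9,1,3,60,0,0.9,1,3,68,0,0.9,1,3,68,0,0.9,1,3,68,0,0.9]}}

```text
clock: 5.5
eef_pos: [0.6582, 0.0734, 0.0682]
ee_rot: [2.26, 2.181, 0.002]
force: [0.4, -0.1, -0.0]
finger_gap: 0.283
grasp_force: 14.1
```

>>> {"name": "send_rows", "arguments": {"plan": [0,0,0,0,0.9,0,0,0,0,0.9,0,0,0,0,0.9,0,0,0,0,0.9]}}

```text
clock: 5.9
eef_pos: [0.6582, 0.073, 0.0677]
ee_rot: [2.26, 2.181, 0.001]
force: [-0.5, -0.3, -0.1]
finger_gap: 0.285
grasp_force: 14.1
```

```bash
python3 go.py .6585 .0733 .047 88
```

```text
t 5.9 p [0.6582 0.073  0.0677] a 87.95 tilt -1.0 F [-0.5 -0.3 -0.1] gap 0.285 g 14.097158484219108 q [ 0.07  0.4   1.79 -0.    0.95  0.11]
shift mm [ 0.3  0.2 20.7] roll -0.0
```

>>> {"name": "send_rows", "arguments": {"plan": [0,0,7,0,0.9,0,0,14,0,0.9,0,0,20,0,0.9,0,0,20,0,0.9,0,0,20,0,0.9]}}

```text
clock: 6.4
eef_pos: [0.6575, 0.073, 0.0463]
ee_rot: [-2.26, -2.181, 0.001]
force: [0.8, -1.8, -0.3]
finger_gap: 0.273
grasp_force: 14.5
```

```bash
python3 go.py .6585 .0733 .047 88
```

```text
t 6.4 p [0.6575 0.073  0.0463] a 87.96 tilt -1.0 F [ 0.8 -1.8 -0.3] gap 0.273 g 14.538223235285841 q [ 0.07  0.43  1.8  -0.    0.92  0.11]
shift mm [ 0.4  1.  -0.7] roll -0.0
```

>>> {"name": "send_rows", "arguments": {"plan": [0,0,0,0,0.3,0,0,0,0,0.3,0,0,0,0,0.3,0,0,0,0,0.3,0,0,0,0,0.3]}}

```text
clock: 6.9
eef_pos: [0.6579, 0.073, 0.0472]
ee_rot: [2.261, 2.181, 0.0]
force: [0.2, 0.1, 0.3]
finger_gap: 0.691
grasp_force: 0.0
```

>>> {"name": "send_rows", "arguments": {"plan": [0,0,-10,0,0.3,0,0,-40,0,0.2,0,0,-90,0,0,0,0,-130,0,0,0,0,-130,0,0]}}

```text
clock: 7.4
eef_pos: [0.6629, 0.0734, 0.1865]
ee_rot: [2.254, 2.175, 0.018]
force: [0.1, 0.0, 0.6]
finger_gap: 0.997
grasp_force: 0.0
```

```bash
python3 go.py .459 -.162 .17 94; python3 - <<'E'
from h import *
d=grab('scene')
b=cv2.resize(d['img'][190:310,250:410],(800,600));save(dict(img=b),'s3.png')
E
```

```text
t 7.4 p [0.6629 0.0734 0.1865] a 87.96 tilt -0.9999 F [0.1 0.  0.6] gap 0.997 g 0.0 q [0.07 0.29 1.7  0.   1.14 0.11]
shift mm [-242.6 -195.6   13.3] roll -6.0
```

View pics/s3.png

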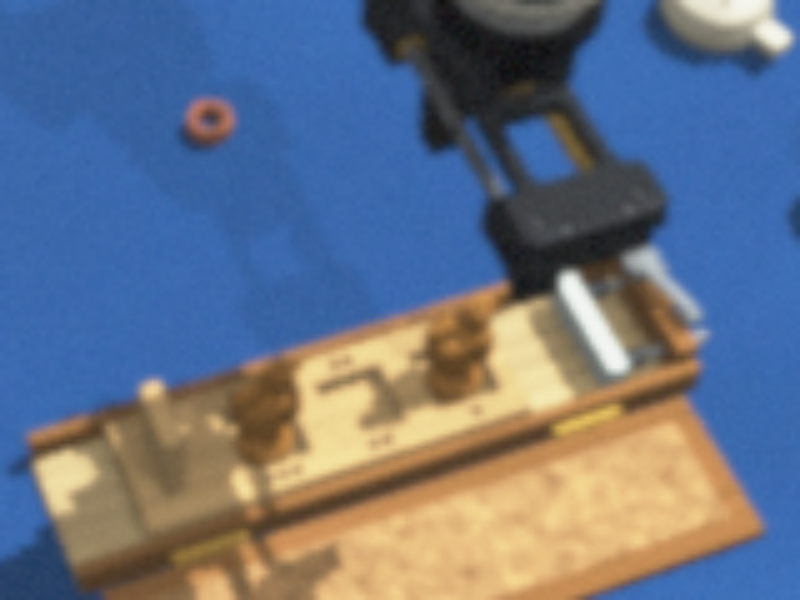

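The small rooster stands upright in the one-dot pocket at (460,350), the third at (265,415), and the two-dot pocket is empty at (365,390). Now the tall one.

>>> {"name": "send_rows", "arguments": {"plan": [-240,-198,5,-6,0,-240,-198,5,-6,0,-240,-198,5,-6,0,-240,-198,5,-6,0,-240,-198,5,-6,0]}}

```text
clock: 7.95
eef_pos: [0.4893, -0.1147, 0.1714]
ee_rot: [-2.141, -2.296, 0.002]
force: [1.0, -0.7, 0.2]
finger_gap: 1.001
grasp_force: 0.0
```

```bash
python3 go.py .459 -.162 .15 94
```

```text
t 7.95 p [ 0.4893 -0.1147  0.1714] a 94.0 tilt -1.0 F [ 1.  -0.7  0.2] gap 1.001 g 0.0 q [-0.28  0.01  2.05 -0.    1.09 -0.35]
shift mm [-45.  -33.5  21.5] roll -0.0
```

>>> {"name": "send_rows", "arguments": {"plan": [-46,-33,10,0,0,-46,-33,20,0,0,-46,-33,20,0,0,-46,-33,20,0,0,-46,-33,20,0,0]}}

```text
clock: 8.45
eef_pos: [0.4632, -0.1612, 0.1531]
ee_rot: [-2.142, -2.298, -0.001]
force: [1.1, -0.5, -0.2]
finger_gap: 0.999
grasp_force: 0.0
```

```bash
python3 go.py .459 -.162 .051 94; python3 - <<'E'
from h import *
d=grab('scene');P=cloud(d)
Q=P[214:248,224:248].reshape(-1,3)
for a,b in((.042,.074),(.008,.026)):
    q=Q[(Q[:,2]>a)&(Q[:,2]<b)];print(len(q),(np.percentile(q[:,:2],[3,97],axis=0)*1000).round(1).tolist())
E
```

```text
t 8.45 p [ 0.4632 -0.1612  0.1531] a 94.04 tilt -1.0 F [ 1.1 -0.5 -0.2] gap 0.999 g 0.0 q [-0.39  0.    2.09  0.    1.05 -0.46]
shift mm [ -0.6  -4.2 102.1] roll 0.0
103 [[456.9, -181.5], [472.1, -144.9]]
63 [[453.2, -176.1], [473.5, -148.7]]
```

>>> {"name": "send_rows", "arguments": {"plan": [-1,-3,10,0,0,-1,-3,50,0,0,-1,-3,85,0,0,-1,-3,102,0,0,-1,-3,102,0,0]}}

```text
clock: 9.0
eef_pos: [0.4567, -0.1616, 0.0476]
ee_rot: [-2.137, -2.293, 0.004]
force: [-1.1, -0.5, -0.3]
finger_gap: 1.0
grasp_force: 0.0
```

>>> {"name": "send_rows", "arguments": {"plan": [0,0,0,0,0.9,0,0,0,0,0.9,0,0,0,0,0.9,0,0,0,0,0.9,0,0,0,0,0.9], "newtons": 15}}

```text
clock: 9.5
eef_pos: [0.4599, -0.1636, 0.0518]
ee_rot: [2.142, 2.296, 0.001]
force: [0.0, -0.6, 0.4]
finger_gap: 0.573
grasp_force: 0.0
```

>>> {"name": "send_rows", "arguments": {"plan": [0,0,0,0,0.9,0,0,0,0,0.9,0,0,0,0,0.9,0,0,0,0,0.9,0,0,0,0,0.9]}}

```text
clock: 10.0
eef_pos: [0.4592, -0.1634, 0.051]
ee_rot: [-2.143, -2.297, 0.0]
force: [-1.2, -0.2, 0.1]
finger_gap: 0.277
grasp_force: 14.8
```

```bash
python3 go.py .459 -.162 .051 94
```

```text
t 10.0 p [ 0.4592 -0.1634  0.051 ] a 93.96 tilt -1.0 F [-1.2 -0.2  0.1] gap 0.277 g 14.775977995238918 q [-0.39  0.13  2.17 -0.    0.83 -0.46]
shift mm [ 1.4 -0.1 -0. ] roll -0.0
```

>>> {"name": "send_rows", "arguments": {"plan": [0,0,-30,0,0.9,0,0,-70,0,0.9,0,0,-114,0,0.9,0,0,-114,0,0.9]}}

```text
clock: 10.4
eef_pos: [0.4636, -0.1651, 0.1716]
ee_rot: [2.136, 2.289, 0.007]
force: [1.3, -0.1, -0.3]
finger_gap: 0.275
grasp_force: 14.8
```

```bash
python3 go.py .6565 .0165 .165 88
```

```text
t 10.4 p [ 0.4636 -0.1651  0.1716] a 93.96 tilt -0.9999 F [ 1.3 -0.1 -0.3] gap 0.275 g 14.775862923359 q [-0.39 -0.02  2.08  0.    1.07 -0.46]
shift mm [167.9 204.9   7.9] roll 6.0
```

>>> {"name": "send_rows", "arguments": {"plan": [168,207,0,6,0.9,168,207,0,6,0.9,168,207,0,6,0.9,168,207,0,6,0.9,168,207,0,6,0.9]}}

```text
clock: 10.9
eef_pos: [0.6427, 0.0087, 0.1635]
ee_rot: [-2.26, -2.181, 0.002]
force: [0.3, -1.3, -1.3]
finger_gap: 0.269
grasp_force: 14.8
```

```bash
python3 go.py .6565 .0165 .165 88
```

```text
t 10.9 p [0.6427 0.0087 0.1635] a 87.96 tilt -1.0 F [ 0.3 -1.3 -1.3] gap 0.269 g 14.77549100304941 q [-0.03  0.27  1.76 -0.    1.11  0.01]
shift mm [ 8.2 13.5 -1.5] roll -0.0
```

>>> {"name": "send_rows", "arguments": {"plan": [8,13,0,0,0.9,8,13,0,0,0.9,8,13,0,0,0.9,8,13,0,0,0.9,8,13,0,0,0.9]}}

```text
clock: 11.4
eef_pos: [0.6543, 0.0137, 0.1647]
ee_rot: [-2.262, -2.18, 0.001]
force: [-0.6, -1.1, -1.1]
finger_gap: 0.274
grasp_force: 14.8
```

```bash
python3 go.py .6565 .0165 .09 88; python3 - <<'E'
from h import *
d=grab('scene')
b=cv2.resize(d['img'][190:310,250:410],(800,600));save(dict(img=b),'s4.png')
E
```

```text
t 11.4 p [0.6543 0.0137 0.1647] a 87.88 tilt -1.0 F [-0.6 -1.1 -1.1] gap 0.274 g 14.776069878428189 q [-0.02  0.29  1.74 -0.    1.11  0.02]
shift mm [ 2.9  2.2 74.7] roll -0.1
```

View pics/s4.png

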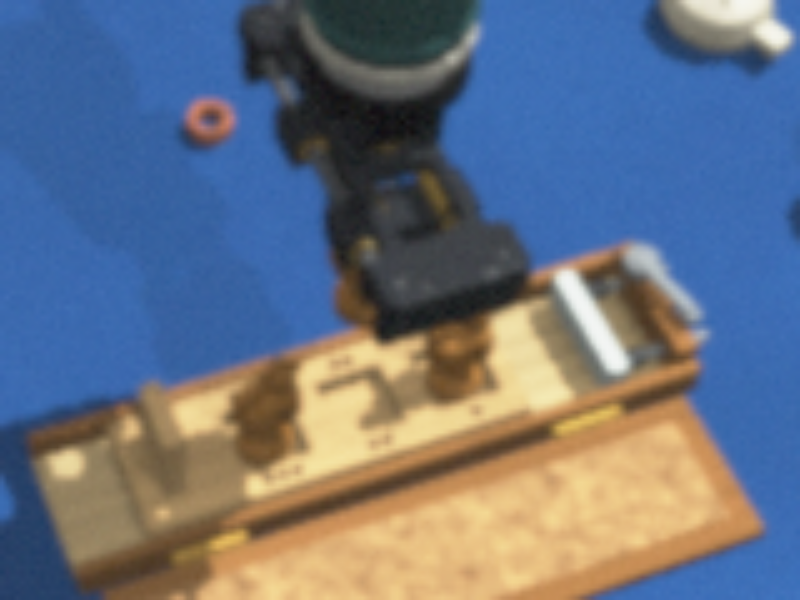

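The tray hasn't moved, the small rooster still stands at (460,355), and the tall one hangs above the two-dot pocket behind the finger at (355,290). I'm lowering.

>>> {"name": "send_rows", "arguments": {"plan": [3,2,30,0,0.9,3,2,60,0,0.9,3,2,81,0,0.9,3,2,81,0,0.9,3,2,81,0,0.9]}}

```text
clock: 11.95
eef_pos: [0.6571, 0.0171, 0.0842]
ee_rot: [-2.261, -2.18, 0.001]
force: [0.6, 0.6, -0.2]
finger_gap: 0.273
grasp_force: 14.8
```

>>> {"name": "send_rows", "arguments": {"plan": [0,0,0,0,0.9,0,0,0,0,0.9,0,0,0,0,0.9]}}

```text
clock: 12.25
eef_pos: [0.6585, 0.0176, 0.0857]
ee_rot: [2.259, 2.18, 0.003]
force: [-0.6, -0.4, -0.8]
finger_gap: 0.273
grasp_force: 14.8
```

```bash
python3 go.py .6565 .0165 .063 88
```

```text
t 12.25 p [0.6585 0.0176 0.0857] a 87.95 tilt -1.0 F [-0.6 -0.4 -0.8] gap 0.273 g 14.776014874350949 q [-0.01  0.38  1.79  0.    0.98  0.02]
shift mm [-1.2 -2.  22.7] roll -0.0
```

>>> {"name": "send_rows", "arguments": {"plan": [-1,-1,7,0,0.9,-1,-1,14,0,0.9,-1,-1,21,0,0.9,-1,-1,21,0,0.9,-1,-1,21,0,0.9]}}

```text
clock: 12.75
eef_pos: [0.656, 0.0167, 0.0622]
ee_rot: [-2.26, -2.181, 0.001]
force: [-0.3, -0.5, -0.8]
finger_gap: 0.269
grasp_force: 15.0
```

```bash
python3 go.py .6565 .0165 .063 88
```

```text
t 12.75 p [0.656  0.0167 0.0622] a 87.96 tilt -1.0 F [-0.3 -0.5 -0.8] gap 0.269 g 14.980447929119691 q [-0.01  0.4   1.8   0.    0.94  0.02]
shift mm [-0.2  0.5 -0.8] roll -0.0
```

>>> {"name": "send_rows", "arguments": {"plan": [0,0,0,0,0.3,0,0,0,0,0.3,0,0,0,0,0.3,0,0,0,0,0.3,0,0,0,0,0.3]}}

```text
clock: 13.25
eef_pos: [0.6566, 0.0167, 0.0632]
ee_rot: [2.261, 2.181, 0.0]
force: [-0.5, 0.5, 0.1]
finger_gap: 0.69
grasp_force: 0.0
```

>>> {"name": "send_rows", "arguments": {"plan": [0,0,-10,0,0.3,0,0,-40,0,0.2,0,0,-80,0,0.2,0,0,-120,0,0.2,0,0,-120,0,0.2]}}

```text
clock: 13.75
eef_pos: [0.6611, 0.0166, 0.1919]
ee_rot: [2.254, 2.175, 0.015]
force: [0.5, 0.1, 0.7]
finger_gap: 0.799
grasp_force: 0.0
```

```bash
python3 go.py .6505 -.150 .182 88; python3 - <<'E'
from h import *
d=grab('scene')
b=cv2.resize(d['img'][190:310,250:410],(800,600));save(dict(img=b),'s5.png')
P=cloud(d);Q=P[232:310,250:330].reshape(-1,3)
q=Q[(Q[:,2]>.045)&(Q[:,2]<.083)&(Q[:,1]<-.075)];print(len(q),(np.percentile(q,[2,50,98],axis=0)*1000).round(1).tolist())
E
```

```text
t 13.75 p [0.6611 0.0166 0.1919] a 87.96 tilt -0.9999 F [0.5 0.1 0.7] gap 0.799 g 0.0 q [-0.01  0.27  1.71  0.    1.15  0.02]
shift mm [-166.9   -4.8    9.8] roll -0.0
116 [[635.6, -102.5, 47.3], [659.4, -98.9, 75.4], [675.0, -90.3, 80.9]]
```

View pics/s5.png

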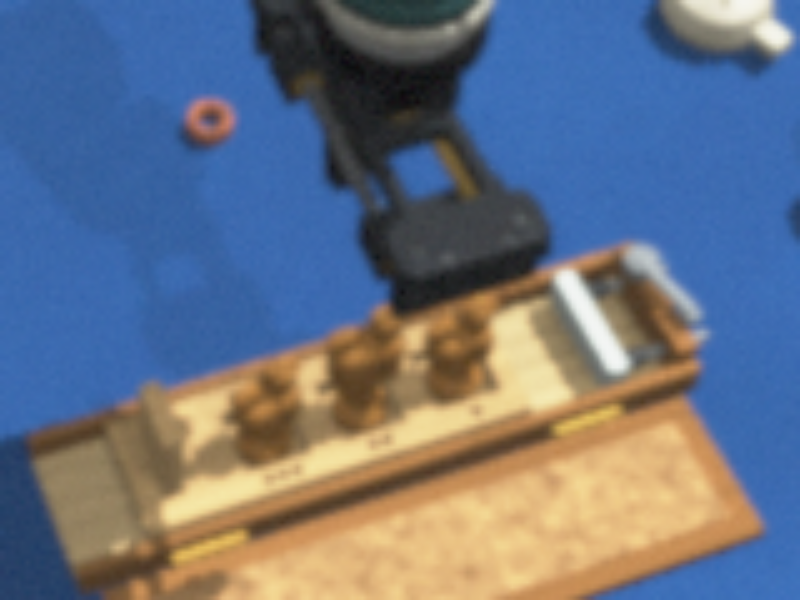

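All three roosters stand, the tall one at (365,370) in the two-dot pocket. The tab is at (160,430), its rear face at y ≈ -0.103. I'm moving behind it and closing the fingers.

>>> {"name": "send_rows", "arguments": {"plan": [-50,-2,0,0,1,-100,-2,0,0,1,-150,-2,0,0,1,-167,-2,0,0,1,-167,-2,0,0,1]}}

```text
clock: 14.3
eef_pos: [0.6474, -0.1525, 0.1816]
ee_rot: [-2.264, -2.176, 0.002]
force: [-0.3, 0.2, -0.3]
finger_gap: 0.364
grasp_force: 0.0
```

>>> {"name": "send_rows", "arguments": {"plan": [0,0,0,0,1,0,0,0,0,1,0,0,20,0,1,0,0,50,0,1,0,0,50,0,1]}}

```text
clock: 14.8
eef_pos: [0.6454, -0.1473, 0.1283]
ee_rot: [-2.253, -2.179, 0.007]
force: [-1.9, -0.0, 0.2]
finger_gap: 0.003
grasp_force: 0.0
```

```bash
python3 go.py .651 -.150 .052 88
```

```text
t 14.8 p [ 0.6454 -0.1473  0.1283] a 88.09 tilt -1.0 F [-1.9 -0.   0.2] gap 0.003 g 0.0 q [-0.26  0.34  1.74  0.    1.07 -0.23]
shift mm [-2.7  6.4 76.2] roll 0.1
```

>>> {"name": "send_rows", "arguments": {"plan": [-2,3,30,0,1,-2,3,60,0,1,-2,3,77,0,1,-2,3,77,0,1,-2,3,77,0,1], "newtons": 20}}

```text
clock: 15.3
eef_pos: [0.6519, -0.1518, 0.0568]
ee_rot: [2.26, 2.182, 0.0]
force: [0.5, 0.2, -0.3]
finger_gap: 0.009
grasp_force: 0.0
```

>>> {"name": "send_rows", "arguments": {"plan": [5,0,0,0,1,10,0,0,0,1,15,0,0,0,1,20,0,0,0,1,25,0,0,0,1]}}

```text
clock: 15.8
eef_pos: [0.6525, -0.1267, 0.0564]
ee_rot: [2.26, 2.181, 0.001]
force: [0.4, 0.3, -0.5]
finger_gap: 0.004
grasp_force: 0.0
```

```bash
python3 go.py .6525 -.110 .052 88
```

```text
t 15.8 p [ 0.6525 -0.1267  0.0564] a 87.97 tilt -1.0 F [ 0.4  0.3 -0.5] gap 0.004 g 0.0 q [-0.23  0.42  1.78  0.    0.94 -0.19]
shift mm [16.7 -0.6  4.4] roll -0.0
```

>>> {"name": "send_rows", "arguments": {"plan": [4,0,2,0,1,8,0,4,0,1,12,0,4,0,1,16,0,4,0,1,20,0,4,0,1]}}

```text
clock: 16.3
eef_pos: [0.6527, -0.1075, 0.0517]
ee_rot: [2.26, 2.182, -0.002]
force: [-0.6, -1.9, -1.7]
finger_gap: 0.006
grasp_force: 1.1
```

>>> {"name": "send_rows", "arguments": {"plan": [4,0,0,0,1,8,0,0,0,1,12,0,0,0,1,16,0,0,0,1,20,0,0,0,1]}}

```text
clock: 16.8
eef_pos: [0.6538, -0.087, 0.052]
ee_rot: [2.261, 2.181, -0.0]
force: [-0.8, -2.7, -1.6]
finger_gap: 0.006
grasp_force: 1.2
```

```bash
python3 go.py .654 -.070 .052 88; cat > st.py <<'E'
from h import *
# stop: bright grey plate top z=.031; tray dots; both from scene view
d=grab('scene');P=cloud(d);h=cv2.cvtColor(d['img'],cv2.COLOR_RGB2HSV)
box=np.zeros(h.shape[:2],bool);box[232:275,350:400]=1
m=box&(h[...,1]<60)&(h[...,2]>190)
n,l,s,c=cv2.connectedComponentsWithStats(m.astype(np.uint8));i=1+s[1:,4].argmax()
v,u=np.nonzero(l==i);r=cv2.fitLine(np.c_[u,v].astype(np.float32),2,0,.01,.01).ravel()
print('stop px',s[i],c[i].round(2),'world z.031',onz(d,[c[i]],.031).round(4))
import sys
if len(sys.argv)>1: save(dict(img=cv2.resize(d['img'][190:310,250:410],(800,600))),sys.argv[1])
E
python3 st.py; python3 - <<'E'
import sys;sys.argv=['x']
import h
from m import load
h.grab=lambda n:load(n)
exec(open('st.py').read())
E
```

```text
t 16.8 p [ 0.6538 -0.087   0.052 ] a 87.95 tilt -1.0 F [-0.8 -2.7 -1.6] gap 0.006 g 1.1810513120144606 q [-0.17  0.42  1.8  -0.    0.93 -0.13]
shift mm [17.  -0.4 -0. ] roll -0.0
stop px [361 244  15  21 102] [367.9  253.74] world z.031 [[0.6617 0.1551 0.031 ]]
stop px [361 244  14  20  96] [367.77 253.6 ] world z.031 [[0.6612 0.155  0.031 ]]
```

>>> {"name": "send_rows", "arguments": {"plan": [3,0,0,0,1,6,0,0,0,1,9,0,0,0,1,12,0,0,0,1,14,0,0,0,1]}}

```text
clock: 17.35
eef_pos: [0.6543, -0.0731, 0.0521]
ee_rot: [2.261, 2.181, 0.0]
force: [0.4, -2.3, -2.0]
finger_gap: 0.004
grasp_force: 1.4
```

>>> {"name": "send_rows", "arguments": {"plan": [1,0,0,0,1,2,0,0,0,1,3,0,0,0,1,4,0,0,0,1,5,0,0,0,1]}}

```text
clock: 17.85
eef_pos: [0.6545, -0.0683, 0.0521]
ee_rot: [2.261, 2.181, 0.0]
force: [0.5, -3.1, -0.0]
finger_gap: 0.006
grasp_force: 1.5
```

```bash
python3 go.py .654 -.060 .052 88;python3 st.py
```

```text
t 17.85 p [ 0.6545 -0.0683  0.0521] a 87.95 tilt -1.0 F [ 0.5 -3.1 -0. ] gap 0.006 g 1.5268535166978836 q [-0.14  0.41  1.8  -0.    0.92 -0.11]
shift mm [ 8.3 -0.8  0.1] roll -0.0
stop px [363 244  13  21  89] [368.61 254.64] world z.031 [[0.6651 0.1555 0.031 ]]
```

>>> {"name": "send_rows", "arguments": {"plan": [1,0,0,0,1,2,0,0,0,1,3,0,0,0,1,3,0,0,0,1]}}

```text
clock: 18.3
eef_pos: [0.6546, -0.0653, 0.0521]
ee_rot: [2.26, 2.181, 0.0]
force: [-0.2, -3.6, -1.0]
finger_gap: 0.004
grasp_force: 1.7
```

>>> {"name": "send_rows", "arguments": {"plan": [1,0,0,0,1,2,0,0,0,1,3,0,0,0,1,3,0,0,0,1]}}

```text
clock: 18.7
eef_pos: [0.6548, -0.0628, 0.0521]
ee_rot: [2.26, 2.181, -0.0]
force: [1.0, -5.5, -1.8]
finger_gap: 0.007
grasp_force: 2.7
```

```bash
python3 go.py .654 -.060 .052 88;python3 st.py s6.png
```

```text
t 18.7 p [ 0.6548 -0.0628  0.0521] a 87.97 tilt -1.0 F [ 1.  -5.5 -1.8] gap 0.007 g 2.7231608983129263 q [-0.13  0.41  1.8  -0.    0.92 -0.1 ]
shift mm [ 2.7 -0.9  0.1] roll -0.0
stop px [365 247  12  17  83] [370.2 255.3] world z.031 [[0.6687 0.1585 0.031 ]]
```

View pics/s6.png

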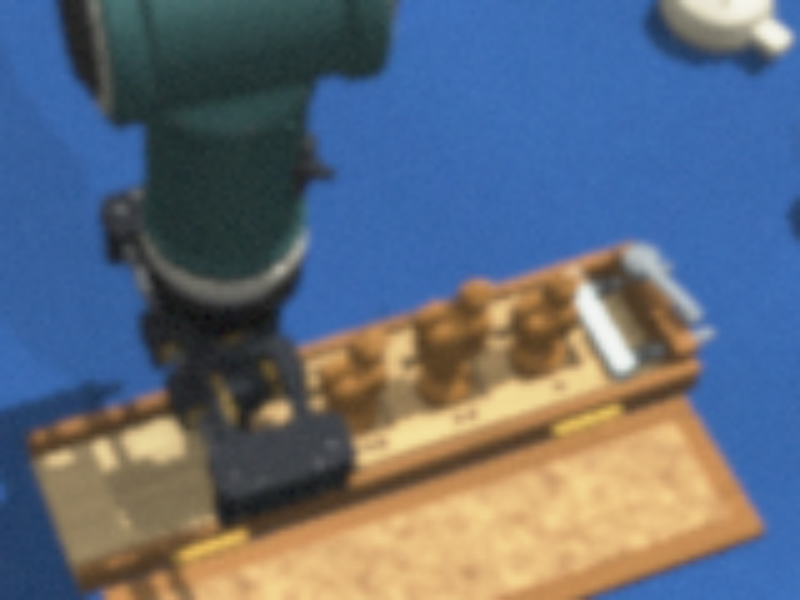

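The tray now touches the stop, which is at (605,330) in the crop, and all three roosters stand. The stop carries about 3 N, so I'm pushing about 5 mm further.

>>> {"name": "send_rows", "arguments": {"plan": [1,0,0,0,1,2,0,0,0,1,3,0,0,0,1,3,0,0,0,1,3,0,0,0,1]}}

```text
clock: 19.25
eef_pos: [0.6551, -0.0604, 0.0523]
ee_rot: [2.259, 2.181, -0.001]
force: [0.3, -7.0, -1.0]
finger_gap: 0.006
grasp_force: 3.7
```

>>> {"name": "send_rows", "arguments": {"plan": [1,0,0,0,1,2,0,0,0,1,2,0,0,0,1,2,0,0,0,1,2,0,0,0,1]}}

```text
clock: 19.75
eef_pos: [0.6553, -0.0589, 0.0524]
ee_rot: [2.258, 2.18, -0.001]
force: [0.2, -8.6, 0.2]
finger_gap: 0.002
grasp_force: 4.4
```

```bash
python3 go.py .654 -.058 .052 88;python3 st.py;python3 go.py
```

```text
t 19.75 p [ 0.6553 -0.0589  0.0524] a 87.98 tilt -1.0 F [ 0.2 -8.6  0.2] gap 0.002 g 4.397030035033822 q [-0.13  0.41  1.8  -0.    0.92 -0.09]
shift mm [ 0.8 -1.3  0.4] roll -0.0
stop px [366 247  12  17  83] [371.53 255.02] world z.031 [[0.6692 0.1623 0.031 ]]
t 19.8 p [ 0.6553 -0.0589  0.0524] a 87.98 tilt -1.0 F [ 0.5 -9.2 -1.2] gap 0.001 g 4.392839935608208 q [-0.13  0.41  1.8  -0.    0.92 -0.09]
```

>>> {"name": "send_rows", "arguments": {"plan": [1,0,0,0,1,1.5,0,0,0,1,1.5,0,0,0,1,1.5,0,0,0,1,1.5,0,0,0,1]}}

```text
clock: 20.3
eef_pos: [0.6555, -0.0578, 0.0525]
ee_rot: [2.258, 2.18, -0.002]
force: [0.5, -10.8, 0.5]
finger_gap: 0.006
grasp_force: 5.1
```

>>> {"name": "send_rows", "arguments": {"plan": [0,0,0,0,1,0,0,0,0,1,0,0,0,0,1,0,0,0,0,1,0,0,0,0,1]}}

```text
clock: 20.8
eef_pos: [0.6555, -0.0578, 0.0525]
ee_rot: [2.258, 2.18, -0.002]
force: [0.8, -10.1, -1.2]
finger_gap: 0.006
grasp_force: 5.1
```

>>> {"name": "send_rows", "arguments": {"plan": [0,0,0,0,1,0,0,0,0,1,0,0,0,0,1,0,0,0,0,1,0,0,0,0,1]}}

```text
clock: 21.3
eef_pos: [0.6555, -0.0578, 0.0525]
ee_rot: [2.258, 2.18, -0.002]
force: [0.9, -11.0, 1.1]
finger_gap: 0.001
grasp_force: 5.1
```

```bash
python3 go.py;python3 st.py s7.png
```

```text
t 21.3 p [ 0.6555 -0.0578  0.0525] a 87.99 tilt -1.0 F [  0.9 -11.    1.1] gap 0.001 g 5.061859278939664 q [-0.12  0.41  1.8  -0.    0.92 -0.09]
stop px [367 247  11  17  80] [371.85 254.98] world z.031 [[0.6694 0.1632 0.031 ]]
```

View pics/s7.png

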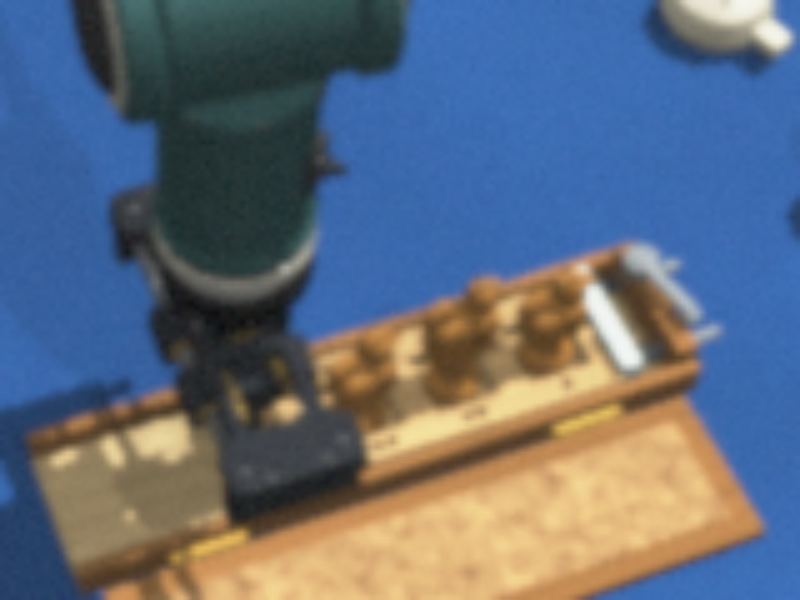

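The stop, at (615,325), has sunk about 8 mm. The push is a steady 10.5 N or so including about 2.5 N of drag, and all three roosters stand. Handing in.

```bash
python3 -c "
from plant import env
print(env.finish_job())"
```

```text
the job is handed in; nothing more can be done
None
```

The job is handed in: the small and tall roosters stand in the one-dot and two-dot pockets and the third still stands in its own, with the arm holding the tray on the stop at about 8 N (estimated from about 8 mm of sink, and from the wrist force less drag); the hand-in returned no verdict.

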